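Cover the sample beaker

ROBOT

A 6-joint arm with a two-finger parallel gripper is mounted at the origin on the work surface; the furniture and walls round the work are solid. World frame = base frame: x ahead of the robot, y to its left, z up, the work surface at z = 0. Lengths are in m, angles in rad, forces in N, time in s.
With the tool pointing down it reaches from about 0.35 to 0.775 m from the base axis. Payload 5.5 kg.
Tool frame: the origin (TCP) lies at the very end of the fingers, on their centre line; the grasp point (between the pads) lies 19 mm behind it; z points along the fingers, y is the line along which they close (so a half turn about z gives the same grasp; the last joint's range is limited). The gripper opens to 85 mm and grips with 20 to 120 N. Pads are 22 mm wide; open, the fingers measure 114 mm over their backs; the gripper's body (76 mm by 85 mm) begins 54 mm behind the grasp point. The pads swing forward as they close: fully open they stand 13 mm farther back than shut.
Start: joints at [-1.298, 0.313, 0.046, 1.304, 0, 1.431], TCP at [0.231, -0.527, 0.231] pointing down, gripper open.
Joint ranges: [-2.76, 2.76], [-0.86, 1.69], [-1.03, 1.26], [-2.2, 2.34], [-1.47, 1.5], [-3.14, 3.14]. Speed limits (rad/s): [2.57, 2.57, 3.14, 3.14, 3.14, 3.14].

INTERFACE

Orientations are given as a unit quaternion [w, x, y, z].
In Python, from workcell import get_state, read_camera, calibration, hand_in gives the robot as it stands.
- The arm moves only by the tool drive_tool, never from a script. Its argument "deltas" is a list that holds one entry, the list of rows, each a list of 7 numbers: the closure in counts, from 0 (fully open) to 255 (shut), then the shift along the tool's x, y, z in m, then the turn, a rotation vector about the tool's x, y, z in degrees. A call has 1 to 12 rows; each row is the pose to reach, as a shift and turn from the pose commanded when the call began, along the tool's axes at that moment; what a row does not reach only later rows make up. A row lasts 1/8 s, in which the tool goes at most 62.5 mm and 10.7 degrees, less where a joint would pass 70% of its speed; a pose out of reach is approached as far as the arm can. A call with a gripper value outside its range is refused whole. The fingers move at their own pace and stop on an object; "newtons" is the grip in N (left out, the last holds). Time passes only in rows, so rows that repeat a pose let the fingers close. It gives the time, the measured TCP pose, the force, the opening and the grip force at its end, in the units of the state.
- get_state(): the state, without advancing time (a new reading comes with each control period).
- read_camera(name): name is "scene" or "top" or "wrist"; returns (picture, depth): 420x560x3 uint8, red, green, blue; 420x560 float32, m along the optical axis (not along the pixel's ray), 0 where there is no reading.
- calibration(name): a dict with "mtx" (3x3 intrinsics, pixels), "world_from_camera" (4x4, takes a point from camera to world coordinates). Camera axes: x right, y up, looking along -z (the intrinsics and any distortion apply to the point x, -y, -z); pixel columns grow to the right and rows downward; lengths in m; the calibration is good to about 2 mm. A picture is of the moment at which its call begins: read the wrist's pose just before it. calibration takes no time and is no camera call; for the wrist camera it gives the pose at the moment of the call.
- hand_in(): hands the job in; it is judged then, once.
The state is a dict: "clock": time; "joint_pos": joint angles; "qvel": joint speeds; "tau": joint torques, N m; "tcp_pos": TCP position; "orientation": TCP orientation; "wrist_force": force on the tool from outside, world axes, zero at the start; "ft_torque": the same for the moment, N m; "finger_gap": finger opening in m; "grip_force": force on a finger pad.
Only numpy, scipy, OpenCV 4.12 (cv2) and the standard library are available. Lean on these libraries where they do the work, as an engineer would, in place of code of your own. Each camera call takes 0.05 s, during which the arm holds its last target. There are 200 camera calls.

TASK

Put the larger white porcelain cover on the open glass beaker: take it by its knob, lower it onto the rim and only then let go (do not drop it), so that it sits fully down, level and closes the whole mouth. Leave the beaker standing about where it is, and leave the small cover, which belongs to the little crucible, alone.

Things in the scene. Friction and masses are not known exactly. Their poses are not given: they have to be found in the camera images.
- cover: The larger of two loose white porcelain covers, lying right way up on the bench: a disc 72 mm across and 4 mm thick with an upright knob on top and a short tapered plug below that keeps it centred in the beaker's mouth. Origin: centre of the plug's flat underside, its lowest point; z is its axis, up through the knob. The plug is 5 mm deep, 24 mm across at the bottom and 32 mm where it meets the disc, so the disc's top lies 9 mm above the origin. About 70 g.
- cover_knob (a point): Point to grip on the larger cover: on the knob's axis, 24 mm above the top of the disc (33 mm above the cover's lowest point). The knob is a plain round post 18 mm across and 36 mm tall, with a small 26 mm flare in its lowest 4 mm. z points up. When the cover is seated, this point is 28 mm above the centre of the beaker's mouth.
- beaker_mouth (a point): Centre of the mouth of the open clear glass beaker, level with its rim, 70 mm above the bench; z is up. The beaker is 56 mm across outside, about 44 mm clear inside at the rim, loose, 120 g, standing upright.
- small_cover_knob (a point): Bystander: the small white porcelain cover, same shape but its disc is only 42 mm across, its knob 12 mm across and 20 mm tall; this point is on the knob's axis, 24 mm above the bench. It lies right way up; it would fall into the beaker. The two covers' places may be exchanged.
There are look-alikes about, which are no part of the job. What is shaped like the part that bears beaker_mouth but blue or red is not meant.

How it is judged:
By the outcome, as a careful person would: the job done as asked, in the order asked, and still so for the second after the job is handed in, with the robot touching nothing.
It also fails if it takes over 35 s, if anything falls off the work surface, if the arm or the gripper's body presses on something with over 40 N, if the wrist force passes 120 N, or if a joint passes its speed limit or range.

## Working session

There is one attempt and no reset: what is moved stays moved. The work goes in short steps, Python scripts to look and compute and a tool call to move; the robot and the scene stay as the last step left them, time stands still between calls to the robot, and variables do not carry over. Pictures are saved under pics/ and viewed, at most 10 in all, crops included, and the job is handed in when it is done.

Besides the shell and the picture viewer there is one more tool, called after "Request:" as name(argument=value, ...), one argument or row to a line, values as JSON. drive_tool: Moves the arm, as the interface text tells. Its arguments: {"type":"object","properties":{"deltas":{"type":"array","items":{"type":"array","items":{"type":"array","items":{"type":"number"}}}},"newtons":{"type":"number"}},"required":["deltas"]}

```bash
mkdir -p pics; cat > h.py <<'E'
import cv2, numpy as np
from workcell import get_state, read_camera, calibration, hand_in
def save(n,p): cv2.imwrite('pics/'+n+'.png', cv2.cvtColor(p,cv2.COLOR_RGB2BGR))
def ray(cal,u,v):
    K=np.array(cal['mtx']);T=np.array(cal['world_from_camera'])
    d=np.linalg.inv(K)@[u,v,1]; d=np.array([d[0],-d[1],-d[2]])
    return T[:3,3],T[:3,:3]@d
def onplane(cal,u,v,z):
    o,d=ray(cal,u,v); return o+d*(z-o[2])/d[2]
def pts(cal,dep):
    K=np.array(cal['mtx']);T=np.array(cal['world_from_camera'])
    v,u=np.indices(dep.shape); 
    c=np.stack([(u-K[0,2])/K[0,0]*dep,-(v-K[1,2])/K[1,1]*dep,-dep],-1)
    return c@T[:3,:3].T+T[:3,3]
def toworld(cal,p):pass
E
python3 - <<'E'
from h import *
s=get_state();print({k:np.round(v,3) for k,v in s.items()})
for n in ['top','scene']:
    p,d=read_camera(n); save(n+'0',p); np.save(n+'d.npy',d); np.save(n+'p.npy',p)
    print(n,calibration(n))
E
```

```text
{'clock': np.float64(0.0), 'joint_pos': array([-1.298,  0.314,  0.045,  1.304, -0.   ,  1.431]), 'qvel': array([ 0.002, -0.   ,  0.   ,  0.   ,  0.   , -0.001]), 'tau': array([ 2.0000e-03, -4.8063e+01,  2.9853e+01,  1.9000e-02, -0.0000e+00,
       -0.0000e+00]), 'tcp_pos': array([ 0.231, -0.526,  0.23 ]), 'orientation': array([-0.001,  0.979,  0.205, -0.   ]), 'wrist_force': array([ 0.301,  0.366, -0.907]), 'ft_torque': array([-0.005,  0.045, -0.031]), 'grip_force': np.float64(0.0), 'finger_gap': np.float64(0.085)}
top {'mtx': array([[404.65609582,   0.        , 284.39020899],
       [  0.        , 404.65609582, 206.43035865],
       [  0.        ,   0.        ,   1.        ]]), 'world_from_camera': array([[-0.02690118,  0.99540407, -0.09190787,  0.38958246],
       [-0.99915359, -0.02391204,  0.03347128,  0.11797468],
       [ 0.03111975,  0.0927305 ,  0.99520481,  0.90782738],
       [ 0.        ,  0.        ,  0.        ,  1.        ]])}
scene {'mtx': array([[412.01562637,   0.        , 275.8033114 ],
       [  0.        , 412.01562637, 208.83756211],
       [  0.        ,   0.        ,   1.        ]]), 'world_from_camera': array([[-0.99963987,  0.01198157, -0.02401212,  0.44098952],
       [-0.02681377, -0.41001985,  0.91168237,  0.87155212],
       [ 0.00107794,  0.9119979 ,  0.41019346,  0.4108537 ],
       [ 0.        ,  0.        ,  0.        ,  1.        ]])}
```

View pics/top0.png

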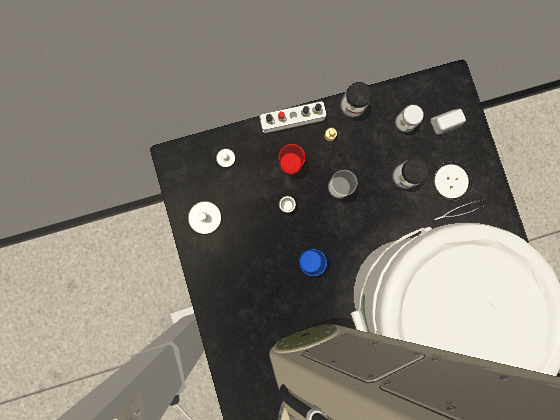

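View pics/scene0.png

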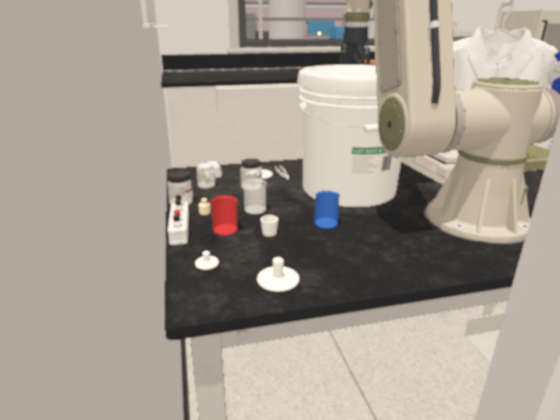

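The top view shows the big cover at (205,217), the small one at (226,158), the clear beaker at (343,184), the crucible at (288,204), and red and blue look-alikes. In the scene view, a tall white bucket stands between the gripper at (355,45) and the work.

```bash
python3 - <<'E'
from h import *
c=calibration('top');d=np.load('topd.npy');p=np.load('topp.npy');P=pts(c,d)
hsv=cv2.cvtColor(p,cv2.COLOR_RGB2HSV)
w=((hsv[...,2]>150)&(hsv[...,1]<60)).astype(np.uint8)
n,l,st,ce=cv2.connectedComponentsWithStats(w)
for i in range(1,n):
    if st[i,4]>60: print('white',st[i],ce[i].round(1),np.percentile(P[l==i],[1,50,99],axis=0).round(3).tolist(), onplane(c,*ce[i],.009).round(3))
def st_(name,u,v,r):
    Q=P[v-r:v+r+1,u-r:u+r+1].reshape(-1,3);Q=Q[Q[:,2]>.012]
    print(name,len(Q),Q.min(0).round(3),Q.max(0).round(3),np.percentile(Q,[2,98],axis=0).round(3).tolist()) if len(Q) else print(name,0)
st_('big',205,217,20);st_('beaker',343,184,18);st_('red',291,159,17);st_('blue',313,262,17);st_('cruc',288,204,10);st_('bottle',410,172,20);st_('blackbot',355,100,20)
for u,v in[(480,230),(360,310),(400,240),(380,270),(480,300),(150,350),(190,325),(100,400),(300,340),(400,360)]: print((u,v),P[v,u].round(3))
# tall map
for z in(.12,.2,.3,.4):
    m=(P[...,2]>z)&(d>0); Q=P[m]; print(z,np.percentile(Q,[1,50,99],axis=0).round(2).tolist())
c=calibration('scene');d=np.load('scened.npy');P=pts(c,d)
for u,v in[(348,75),(303,90),(398,90),(350,180),(355,40),(278,268),(278,280),(258,190),(80,200),(130,100),(162,250),(510,300),(420,40)]: print('s',(u,v),P[v,u].round(3))
E
```

```text
white [ 484   88   76  152 7730] [530.8 157.3] [[0.402, -1.133, -0.769], [0.745, -0.999, -0.76], [1.004, -0.826, -0.75]] [ 0.573 -0.483  0.009]
white [342  97  22  15 107] [349.7 106. ] [[0.675, -0.088, 0.018], [0.688, -0.054, 0.05], [0.705, -0.047, 0.06]] [ 0.7   -0.069  0.009]
white [260 102  66  30 733] [291.8 115.9] [[0.645, -0.006, 0.005], [0.672, 0.066, 0.031], [0.702, 0.135, 0.041]] [0.68  0.065 0.009]
white [396 105  27  26 401] [410.2 116.4] [[0.639, -0.214, 0.014], [0.659, -0.19, 0.061], [0.683, -0.172, 0.065]] [ 0.674 -0.208  0.009]
white [431 109  35  21 407] [449.8 118.8] [[0.636, -0.321, 0.011], [0.659, -0.288, 0.034], [0.682, -0.257, 0.038]] [ 0.667 -0.3    0.009]
white [217 149  18  18 254] [225.3 157.5] [[0.567, 0.198, 0.001], [0.585, 0.218, 0.009], [0.606, 0.236, 0.03]] [0.586 0.218 0.009]
white [394 165  20  21 123] [399.9 176.3] [[0.508, -0.185, 0.015], [0.531, -0.162, 0.045], [0.552, -0.159, 0.062]] [ 0.535 -0.176  0.009]
white [435 164  34  34 888] [451.2 180.9] [[0.486, -0.334, -0.002], [0.523, -0.296, 0.002], [0.56, -0.259, 0.006]] [ 0.522 -0.293  0.009]
white
[... 1848 characters left out ...]
.12 [[0.12, -0.32, 0.13], [0.41, 0.03, 0.31], [0.83, 0.55, 0.62]]
0.2 [[0.18, -0.29, 0.21], [0.36, 0.02, 0.31], [0.79, 0.51, 0.62]]
0.3 [[0.19, -0.3, 0.3], [0.32, 0.01, 0.37], [0.74, 0.47, 0.62]]
0.4 [[0.19, -0.09, 0.4], [0.27, 0.03, 0.48], [0.7, 0.43, 0.63]]
s (348, 75) [ 0.31  -0.061  0.31 ]
s (303, 90) [ 0.403 -0.144  0.266]
s (398, 90) [0.235 0.076 0.298]
s (350, 180) [ 0.289 -0.055  0.071]
s (355, 40) [ 0.236 -0.493  0.365]
s (278, 268) [0.453 0.275 0.032]
s (278, 280) [0.453 0.278 0.01 ]
s (258, 190) [ 0.505 -0.012  0.061]
s (80, 200) [0.582 0.616 0.301]
s (130, 100) [0.69  0.212 0.3  ]
s (162, 250) [ 0.757 -0.041 -0.119]
s (510, 300) [0.133 0.4   0.066]
s (420, 40) [0.206 0.076 0.384]
```

```bash
cat >> h.py <<'E'
def circ(Q):
    A=np.c_[2*Q[:,:2],np.ones(len(Q))];s=np.linalg.lstsq(A,(Q[:,:2]**2).sum(1),rcond=None)[0]
    return s[:2],np.sqrt(s[2]+s[0]**2+s[1]**2)
def report(P,d):
    for n,ctr,r,z0,z1 in[('disc',(.452,.265),.045,.004,.014),('knob',(.452,.265),.02,.02,.06),('rim',(.5145,-.037),.04,.062,.08)]:
        m=(d>0)&(np.hypot(P[...,0]-ctr[0],P[...,1]-ctr[1])<r)&(P[...,2]>z0)&(P[...,2]<z1);Q=P[m]
        if len(Q)<8: print(n,len(Q));continue
        mm=(Q[:,:2].min(0)+Q[:,:2].max(0))/2; 
        print(n,len(Q),'minmaxmid',mm.round(4),'ext',np.ptp(Q[:,:2],axis=0).round(3),'z',np.percentile(Q[:,2],[5,50,95]).round(3),'mean',Q.mean(0).round(4),'circ',circ(Q)[0].round(4),circ(Q)[1].round(4))
E
python3 - <<'E'
from h import *
A=[]
for n in('top','scene'):
    c=calibration(n);d=np.load(n+'d.npy');P=pts(c,d);print(n);report(P,d);A.append(P[(d>0)&(P[...,2]>.1)])
Q=np.concatenate(A)
# bucket
b=Q[(abs(Q[:,2]-.305)<.012)&(Q[:,1]<-.0)&(Q[:,0]<.45)];print('bucket',b.min(0).round(3),b.max(0).round(3),circ(b))
# occupancy 5cm cells, max z / min z
q=Q[(Q[:,0]>-.3)&(Q[:,0]<.9)&(abs(Q[:,1])<.7)]
ij=np.c_[np.floor(q[:,0]/.1),np.floor(q[:,1]/.1)].astype(int)
for k in np.unique(ij,axis=0):
    z=q[(ij==k).all(1)][:,2]
    if len(z)>15: print((k*.1).round(2),len(z),np.percentile(z,[2,98]).round(2),end=' | ')
E
```

```text
top
disc 745 minmaxmid [0.451  0.2653] ext [0.073 0.069] z [0.006 0.009 0.012] mean [0.4524 0.2648 0.0089] circ [0.4527 0.2655] 0.0264
knob 65 minmaxmid [0.4521 0.265 ] ext [0.015 0.017] z [0.026 0.044 0.047] mean [0.4522 0.2638 0.042 ] circ [0.4524 0.2645] 0.0065
rim 142 minmaxmid [ 0.5146 -0.0369] ext [0.054 0.055] z [0.064 0.069 0.072] mean [ 0.5172 -0.0398  0.0685] circ [ 0.5149 -0.0367] 0.026
scene
disc 688 minmaxmid [0.4547 0.269 ] ext [0.07  0.069] z [0.008 0.009 0.011] mean [0.4539 0.274  0.0094] circ [0.454 0.269] 0.0265
knob 163 minmaxmid [0.4538 0.268 ] ext [0.016 0.021] z [0.022 0.037 0.046] mean [0.4538 0.2723 0.0357] circ [0.454  0.2688] 0.0071
rim 158 minmaxmid [ 0.5162 -0.0352] ext [0.052 0.057] z [0.062 0.067 0.071] mean [ 0.5163 -0.036   0.0666] circ [ 0.5162 -0.0352] 0.0257
bucket [-1.261 -3.348  0.293] [ 0.448 -0.     0.317] (array([ 0.40619268, -1.25721468]), np.float64(1.0818369439393307))
[-0.2  0. ] 58 [0.19 0.28] | [-0.1 -0.1] 61 [0.29 0.31] | [-0.1  0. ] 3141 [0.11 0.31] | [ 0.  -0.1] 182 [0.1  0.31] | [0. 0.] 5196 [0.1  0.31] | [0.  0.3] 168 [0.1  0.17] | [
[... 489 characters left out ...]
19 0.32] | [ 0.3 -0.4] 130 [0.31 0.31] | [ 0.3 -0.3] 4143 [0.3  0.31] | [ 0.3 -0.2] 5471 [0.12 0.31] | [ 0.3 -0.1] 5954 [0.11 0.31] | [ 0.4 -0.3] 117 [0.29 0.31] | [ 0.4 -0.2] 775 [0.21 0.31] | [0.5 0.5] 7103 [0.11 0.42] | [0.5 0.6] 22674 [0.13 0.42] | [0.6 0.1] 2527 [0.11 0.43] | [0.6 0.2] 9721 [0.11 0.46] | [0.6 0.3] 13427 [0.12 0.5 ] | [0.6 0.4] 11535 [0.11 0.46] | [0.6 0.5] 4877 [0.11 0.42] | [ 0.7 -0.3] 137 [0.1  0.26] | [ 0.7 -0.2] 2706 [0.11 0.42] | [ 0.7 -0.1] 3795 [0.11 0.42] | [0.7 0. ] 5208 [0.11 0.41] | [0.7 0.1] 4561 [0.11 0.42] | [ 0.8 -0.7] 40 [0.4  0.47] | [ 0.8 -0.6] 144 [0.11 0.47] | [ 0.8 -0.5] 674 [0.1  0.45] | [ 0.8 -0.4] 1396 [0.1  0.46] | [ 0.8 -0.3] 1759 [0.1  0.43] |
```

```bash
python3 - <<'E'
from h import *
A=[]
for n in('top','scene'):
    c=calibration(n);d=np.load(n+'d.npy');P=pts(c,d);A.append(P[(d>0)&(P[...,2]>.03)&(P[...,2]<1)])
Q=np.concatenate(A)
post=Q[(Q[:,0]>0)&(Q[:,0]<.25)&(Q[:,1]>.3)&(Q[:,1]<.6)]
for z in(.05,.1,.15,.2,.25,.3):
    p=post[abs(post[:,2]-z)<.02]
    if len(p): print('post z',z,len(p),np.percentile(p,[2,98],axis=0).round(3).tolist())
def fr(Q,a): return np.c_[Q[:,0]*np.cos(a)+Q[:,1]*np.sin(a),-Q[:,0]*np.sin(a)+Q[:,1]*np.cos(a),Q[:,2]]
arm=Q[(Q[:,2]>.335)&(Q[:,0]<.33)&(Q[:,0]>.12)&(Q[:,1]<.15)&(Q[:,1]>-.65) | ((Q[:,2]>.19)&(Q[:,0]<.3)&(Q[:,0]>.12)&(Q[:,1]<.15)&(Q[:,1]>0.0))]
F=fr(arm,-1.298)
for f in np.arange(-.2,.7,.05):
    g=F[(F[:,0]>f)&(F[:,0]<f+.05)]
    if len(g)>10: print('arm fwd %.2f'%f,len(g),'left',np.percentile(g[:,1],[1,99]).round(3),'z',np.percentile(g[:,2],[1,99]).round(3))
for a in(.39,.2,0): print(a,'post',np.percentile(fr(post,a),[1,99],axis=0).round(3).tolist())
E
```

```text
post z 0.05 2260 [[0.056, 0.368, 0.031], [0.134, 0.483, 0.069]]
post z 0.1 1954 [[0.086, 0.368, 0.081], [0.134, 0.471, 0.119]]
post z 0.15 1866 [[0.092, 0.366, 0.131], [0.134, 0.471, 0.169]]
post z 0.2 1530 [[0.11, 0.373, 0.181], [0.134, 0.467, 0.219]]
post z 0.25 739 [[0.126, 0.387, 0.23], [0.134, 0.423, 0.269]]
post z 0.3 175 [[0.13, 0.39, 0.28], [0.135, 0.407, 0.313]]
arm fwd -0.10 3472 left [0.143 0.249] z [0.194 0.335]
arm fwd -0.05 8526 left [0.153 0.253] z [0.195 0.437]
arm fwd -0.00 6843 left [0.169 0.253] z [0.203 0.558]
arm fwd 0.05 6524 left [0.244 0.25 ] z [0.249 0.61 ]
arm fwd 0.10 5920 left [0.244 0.248] z [0.39  0.638]
arm fwd 0.15 869 left [0.244 0.247] z [0.526 0.619]
arm fwd 0.50 914 left [0.05  0.114] z [0.337 0.474]
arm fwd 0.55 294 left [0.049 0.12 ] z [0.336 0.475]
arm fwd 0.60 31 left [0.09  0.103] z [0.335 0.352]
0.39 post [[0.203, 0.303, 0.032], [0.287, 0.402, 0.289]]
0.2 post [[0.14, 0.341, 0.032], [0.211, 0.449, 0.289]]
0 post [[0.068, 0.366, 0.032], [0.134, 0.481, 0.289]]
```

Request:
drive_tool(
  deltas=[
    [[0,0,0,-0.05,0,0,0],[0,0,0,-0.1,0,0,0],[0,0,0,-0.15,0,0,0],[0,0,0,-0.2,0,0,0],[0,0.036,-0.015,-0.2,0,0,-4],[0,0.073,-0.03,-0.2,0,0,-8],[0,0.109,-0.045,-0.2,0,0,-12],[0,0.146,-0.06,-0.2,0,0,-16],[0,0.182,-0.074,-0.2,0,0,-20],[0,0.218,-0.089,-0.2,0,0,-24],[0,0.255,-0.104,-0.2,0,0,-28],[0,0.291,-0.119,-0.2,0,0,-32]],
  ],
)

```text
clock: 1.6
tcp_pos: [0.4502, -0.2999, 0.4309]
orientation: [-0.0, 0.884, 0.468, -0.0]
wrist_force: [-0.6, -0.2, 0.1]
finger_gap: 0.0855
grip_force: 0.0
```

```bash
cat >> h.py <<'E'
from scipy.spatial.transform import Rotation as R
def rel(*W):
    s=get_state();q=s['orientation'];r=R.from_quat([q[1],q[2],q[3],q[0]])
    print('tcp',s['tcp_pos'].round(4),'j',s['joint_pos'].round(3),'F',s['wrist_force'].round(1),'t',round(float(s['clock']),2),'gap',round(float(s['finger_gap']),4),'grip',round(float(s['grip_force']),1))
    print('axes',r.as_matrix().round(3).tolist())
    for w in W: print(w,'->',(r.inv().apply(np.array(w)-s['tcp_pos'])).round(4))
E
python3 -c "
from h import *
rel((.54,-.02,.43),(.453,.267,.25))"
```

```text
tcp [ 0.4502 -0.2999  0.4309] j [-0.736  0.287  0.501  1.785 -0.     1.432] F [-0.6 -0.2  0.1] t 1.6 gap 0.0855 grip 0.0
axes [[0.562, 0.827, -0.001], [0.827, -0.562, 0.0], [0.0, -0.001, -1.0]]
(0.54, -0.02, 0.43) -> [ 0.2819 -0.0831  0.001 ]
(0.453, 0.267, 0.25) -> [ 0.4703 -0.3163  0.1811]
```

Request:
drive_tool(
  deltas=[
    [[0,0.047,-0.014,0,0,0,-4],[0,0.094,-0.028,0,0,0,-8],[0,0.141,-0.042,0,0,0,-12],[0,0.188,-0.056,0,0,0,-16],[0,0.235,-0.07,0,0,0,-20],[0,0.282,-0.083,0,0,0,-24],[0,0.32,-0.125,0.02,0,0,-28],[0,0.355,-0.165,0.05,0,0,-32],[0,0.39,-0.205,0.08,0,0,-36],[0,0.42,-0.245,0.11,0,0,-36],[0,0.447,-0.285,0.145,0,0,-36],[0,0.465,-0.31,0.18,0,0,-36]],
  ],
)

```text
clock: 3.1
tcp_pos: [0.4545, 0.2596, 0.2499]
orientation: [-0.0, 0.696, 0.718, -0.0]
wrist_force: [0.9, -0.1, 0.7]
finger_gap: 0.0853
grip_force: 0.0
```

```bash
python3 - <<'E'
from h import *
c=calibration('wrist');p,d=read_camera('wrist');save('w1',p);np.save('w1d.npy',d)
P=pts(c,d);report(P,d);rel((.453,.267,.015))
m=(d>0)&(np.hypot(P[...,0]-.453,P[...,1]-.267)<.05);print(m.sum(),d.min(),d.max())
E
```

```text
disc 2568 minmaxmid [0.4535 0.2672] ext [0.07  0.071] z [0.007 0.008 0.01 ] mean [0.4535 0.2688 0.008 ] circ [0.4535 0.2671] 0.0263
knob 256 minmaxmid [0.4534 0.2675] ext [0.017 0.017] z [0.026 0.043 0.045] mean [0.4534 0.2688 0.0411] circ [0.4535 0.2681] 0.0066
rim 0
tcp [0.4513 0.2611 0.245 ] j [ 0.369  0.212 -0.055  1.312  0.002  1.907] F [-3.2  1.7 -4.4] t 3.15 gap 0.0854 grip 0.0
axes [[-0.033, 0.999, -0.008], [0.999, 0.033, -0.001], [-0.001, -0.008, -1.0]]
(0.453, 0.267, 0.015) -> [0.006  0.0038 0.23  ]
28140 0.0 1.1595302
```

View pics/w1.png

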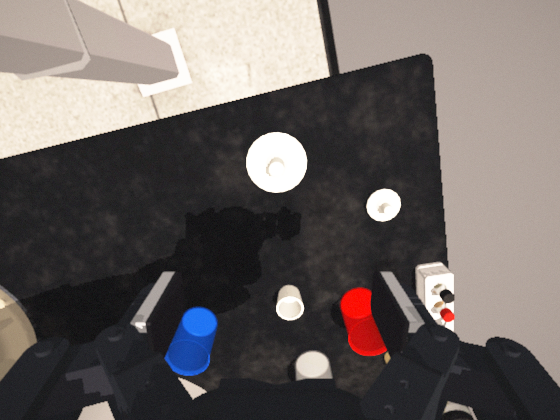

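The wrist view shows the big cover at (277,162) with its knob, and the small one at (384,205). The position of (0.4535, 0.267) agrees across all three views.

Request:
drive_tool(
  deltas=[
    [[0,0.008,-0.001,0.04,0,0,0],[0,0.008,-0.001,0.08,0,0,0],[0,0.008,-0.001,0.12,0,0,0],[0,0.008,-0.001,0.15,0,0,0],[0,0.008,-0.001,0.15,0,0,0],[0,0.008,-0.001,0.15,0,0,0]],
  ],
)

```text
clock: 3.9
tcp_pos: [0.4553, 0.2659, 0.1023]
orientation: [0.0, 0.697, 0.717, 0.0]
wrist_force: [0.4, 0.0, -0.2]
finger_gap: 0.0852
grip_force: 0.0
```

```bash
python3 - <<'E'
from h import *
c=calibration('wrist');p,d=read_camera('wrist');
P=pts(c,d);report(P,d);rel((.4535,.267,.016))
E
```

```text
disc 5735 minmaxmid [0.4535 0.2669] ext [0.071 0.072] z [0.007 0.008 0.009] mean [0.4534 0.2701 0.0081] circ [0.4535 0.2669] 0.0265
knob 757 minmaxmid [0.4535 0.2675] ext [0.017 0.017] z [0.023 0.043 0.045] mean [0.4535 0.2698 0.0395] circ [0.4535 0.2685] 0.0066
rim 0
tcp [0.4558 0.2661 0.1027] j [ 0.376  0.296 -0.304  0.968 -0.     1.918] F [ 0.6 -0.1  0.5] t 3.95 gap 0.0857 grip 0.0
axes [[-0.029, 1.0, 0.002], [1.0, 0.029, 0.001], [0.001, 0.002, -1.0]]
(0.4535, 0.267, 0.016) -> [ 0.0009 -0.0024  0.0867]
```

Request:
drive_tool(
  deltas=[
    [[0,0.001,-0.002,0.04,0,0,0],[0,0.001,-0.002,0.07,0,0,0],[0,0.001,-0.002,0.086,0,0,0],[0,0.001,-0.002,0.086,0,0,0],[120,0.001,-0.002,0.086,0,0,0],[180,0.001,-0.002,0.086,0,0,0],[220,0.001,-0.002,0.086,0,0,0],[255,0.001,-0.002,0.086,0,0,0],[255,0.001,-0.002,0.086,0,0,0],[255,0.001,-0.002,0.086,0,0,0],[255,0.001,-0.002,0.086,0,0,0],[255,0.001,-0.002,0.086,0,0,0]],
  ],
  newtons=50,
)

```text
clock: 5.45
tcp_pos: [0.453, 0.2668, 0.0158]
orientation: [0.0, 0.697, 0.717, 0.0]
wrist_force: [-0.9, -0.3, 6.2]
finger_gap: 0.0165
grip_force: 48.9
```

Request:
drive_tool(
  deltas=[
    [[255,0,0,-0.01,0,0,0],[255,0,0,-0.03,0,0,0],[255,0,0,-0.07,0,0,0],[255,0,0,-0.11,0,0,0],[255,0,0,-0.14,0,0,0],[255,0,0,-0.14,0,0,0]],
  ],
)

```text
clock: 6.2
tcp_pos: [0.4543, 0.2674, 0.1581]
orientation: [0.001, 0.697, 0.717, 0.002]
wrist_force: [-0.7, 1.0, -0.0]
finger_gap: 0.0163
grip_force: 48.9
```

```bash
python3 - <<'E'
from h import *
c=calibration('wrist');p,d=read_camera('wrist');save('w2',p);P=pts(c,d)
rel((.5155,-.036,.156))
s=get_state()['tcp_pos']
m=(d>0)&(np.hypot(P[...,0]-s[0],P[...,1]-s[1])<.06)&(P[...,2]<s[2]+.01)&(P[...,2]>s[2]-.04)
Q=P[m];print(len(Q),np.percentile(Q-s,[1,50,99],axis=0).round(4).tolist(),circ(Q)[0].round(4))
h=np.histogram(Q[:,2]-s[2],bins=25);print(h[0],h[1].round(3))
D=Q[abs(Q[:,2]-np.median(Q[:,2]))<.006];A=np.c_[D[:,:2]-s[:2],np.ones(len(D))];print('plane',np.linalg.lstsq(A,D[:,2]-s[2],rcond=None)[0].round(4))
sc,_=read_camera('scene');save('s2',sc[100:320,120:480])
E
```

```text
tcp [0.4533 0.267  0.1563] j [ 0.38   0.252 -0.224  1.092 -0.     1.922] F [-0.2 -0.1 -0.4] t 6.25 gap 0.0164 grip 48.9
axes [[-0.029, 1.0, 0.002], [1.0, 0.029, 0.001], [0.001, 0.002, -1.0]]
(0.5155, -0.036, 0.156) -> [-3.046e-01  5.350e-02  2.000e-04]
8539 [[-0.0324, -0.0154, -0.0077], [0.0007, 0.0139, -0.0059], [0.035, 0.0352, 0.009]] [0.4546 0.2705]
[   7   24  111 1008 3250 2679  552   90   63   77   49   30   25   27
   23   29   20   26   50   61   64   75   69   61   69] [-0.01  -0.009 -0.008 -0.007 -0.007 -0.006 -0.005 -0.004 -0.003 -0.003
 -0.002 -0.001 -0.     0.     0.001  0.002  0.003  0.004  0.004  0.005
  0.006  0.007  0.008  0.008  0.009  0.01 ]
plane [ 0.0063 -0.0079 -0.0058]
```

View pics/w2.png

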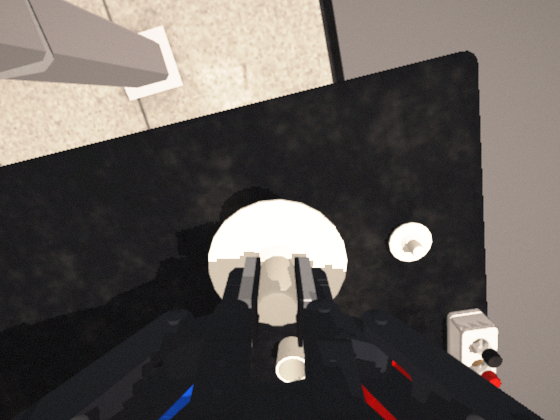

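View pics/s2.png

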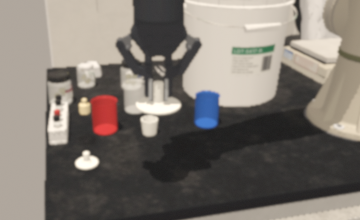

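The wrist view shows the knob centred between the pads at (277,290) and the disc level. The scene crop shows the cover hanging level with the small cover untouched. Next I check the forearm's clearance to the bucket before swinging across.

```bash
python3 - <<'E'
from h import *
A=[]
for n in('top','scene'):
    c=calibration(n);p,d=read_camera(n);P=pts(c,d);A.append(P[(d>0)&(P[...,2]>.1)&(P[...,2]<.9)]); 
    if n=='top': save('t3',p)
Q=np.concatenate(A)
j=get_state()['joint_pos'][0];a=j
F=np.c_[Q[:,0]*np.cos(a)+Q[:,1]*np.sin(a),-Q[:,0]*np.sin(a)+Q[:,1]*np.cos(a),Q[:,2]]
for f in np.arange(-.1,.6,.05):
  for z in np.arange(.15,.8,.1):
    g=F[(F[:,0]>f)&(F[:,0]<f+.05)&(F[:,2]>z)&(F[:,2]<z+.1)&(F[:,1]<.28)&(F[:,1]>-.1)]
    if len(g)>10: print('fwd %.2f z %.2f'%(f,z),len(g),'left',np.percentile(g[:,1],[1,99]).round(2),end=' | ')
  print()
b=Q[(Q[:,0]>.15)&(Q[:,0]<.45)&(Q[:,1]<-.05)&(Q[:,1]>-.35)&(Q[:,2]<.33)]
print('bucket',b.min(0),b.max(0))
for z in(.15,.2,.25,.3):
  g=b[abs(b[:,2]-z)<.02]; 
  if len(g)>9: print(z,circ(g),g.min(0).round(3),g.max(0).round(3))
E
```

```text
fwd -0.05 z 0.15 56 left [0.06 0.07] | fwd -0.05 z 0.25 186 left [-0.03  0.07] | 
fwd 0.00 z 0.15 840 left [-0.09  0.15] | fwd 0.00 z 0.25 1396 left [-0.1   0.12] | 
fwd 0.05 z 0.15 3642 left [-0.09  0.17] | fwd 0.05 z 0.25 2669 left [-0.09  0.18] | fwd 0.05 z 0.35 108 left [0.15 0.17] | 
fwd 0.10 z 0.35 545 left [0.15 0.17] | 



fwd 0.30 z 0.55 239 left [0.02 0.02] | fwd 0.30 z 0.65 2166 left [0.02 0.05] | 
fwd 0.35 z 0.55 326 left [0.02 0.03] | fwd 0.35 z 0.65 16959 left [0.02 0.12] | 
fwd 0.40 z 0.55 1404 left [0.03 0.12] | fwd 0.40 z 0.65 12623 left [0.03 0.12] | 
fwd 0.45 z 0.15 664 left [0.08 0.11] | fwd 0.45 z 0.25 964 left [0.05 0.11] | fwd 0.45 z 0.35 679 left [0.04 0.12] | fwd 0.45 z 0.45 572 left [0.04 0.06] | fwd 0.45 z 0.55 5202 left [0.03 0.12] | fwd 0.45 z 0.65 6919 left [0.03 0.12] | 
fwd 0.50 z 0.15 1514 left [0.06 0.1 ] | fwd 0.50 z 0.25 2690 left [0.04 0.12] | fwd 0.50 z 0.35 3023 left [0.04 0.12] | fwd 0.50 z 0.45 612 left [0.04 0.04] | fwd 0.50 z 0.55 8818 left [0.03 0.11] | 
fwd 0.55 z 0.15 500 left [0.05 0.08] | fwd 0.55 z 0.25 810 left [0.05 0.1 ] | fwd 0.55 z 0.35 1076 left [0.06 0.12] | fwd 0.55 z 0.45 121 left [0.04 0.04] | fwd 0.55 z 0.55 537 left [0.03 0.11] | 
bucket [ 0.15002147 -0.31214665  0.10002193] [ 0.41468276 -0.05000548  0.31290789]
0.15 (array([ 0.27047713, -0.17760371]), np.float64(0.12608238856450057)) [ 0.15  -0.167  0.13 ] [ 0.399 -0.05   0.17 ]
0.2 (array([ 0.27033627, -0.17950347]), np.float64(0.131667396598532)) [ 0.151 -0.146  0.18 ] [ 0.402 -0.05   0.22 ]
0.25 (array([ 0.27273205, -0.18322354]), np.float64(0.1357848561500626)) [ 0.15  -0.152  0.23 ] [ 0.411 -0.05   0.27 ]
0.3 (array([ 0.2758748 , -0.17448582]), np.float64(0.10015160575347351)) [ 0.15  -0.312  0.28 ] [ 0.415 -0.05   0.313]
```

View pics/t3.png

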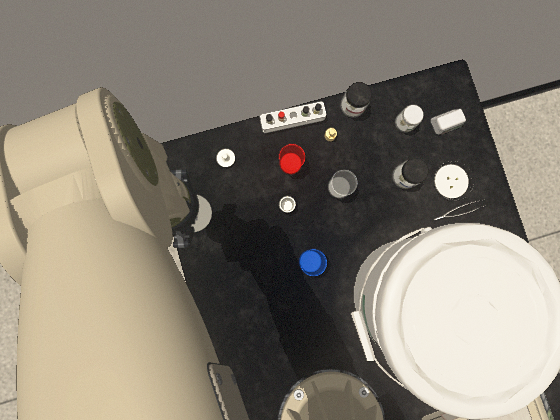

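The arm stays well above the bucket and the beaker at (343,184) has not moved.

Request:
drive_tool(
  deltas=[
    [[255,-0.015,0.003,0,0,0,0],[255,-0.045,0.008,0,0,0,0],[255,-0.08,0.014,0,0,0,0],[255,-0.115,0.02,0,0,0,0],[255,-0.15,0.026,0,0,0,0],[255,-0.185,0.033,0,0,0,0],[255,-0.22,0.039,0,0,0,0],[255,-0.25,0.044,0,0,0,0],[255,-0.28,0.049,0,0,0,0],[255,-0.298,0.052,0,0,0,0],[255,-0.305,0.0535,0,0,0,0],[255,-0.305,0.0535,0,0,0,0]],
  ],
)

```text
clock: 7.9
tcp_pos: [0.5147, -0.0366, 0.155]
orientation: [-0.0, 0.697, 0.717, -0.0]
wrist_force: [-0.3, 0.7, -0.2]
finger_gap: 0.0163
grip_force: 48.9
```

```bash
python3 - <<'E'
from h import *
c=calibration('wrist');p,d=read_camera('wrist');save('w4',p);P=pts(c,d);report(P,d)
rel((.5155,-.036,.09))
s=get_state()['tcp_pos']
m=(d>0)&(abs(P[...,2]-s[2]+.007)<.005)&(np.hypot(P[...,0]-s[0],P[...,1]-s[1])<.05);Q=P[m]-s
print('disc rel',Q.min(0).round(4),Q.max(0).round(4))
c=calibration('scene');p,d=read_camera('scene');P=pts(c,d);report(P,d)
m=(d>0)&(P[...,2]>s[2]-.014)&(P[...,2]<s[2]-.004)&(np.hypot(P[...,0]-s[0],P[...,1]-s[1])<.05);Q=P[m]-s;print(len(Q),'scene disc rel',Q.min(0).round(4),Q.max(0).round(4))
save('s4',cv2.resize(p[120:260,180:340],None,fx=4,fy=4))
E
```

```text
disc 0
knob 0
rim 367 minmaxmid [ 0.5159 -0.02  ] ext [0.054 0.024] z [0.065 0.069 0.07 ] mean [ 0.5157 -0.0179  0.0683] circ [ 0.5157 -0.0349] 0.0258
tcp [ 0.5146 -0.0362  0.1551] j [-0.226  0.237 -0.247  1.087  0.     1.316] F [0.  0.5 0.1] t 7.95 gap 0.0163 grip 48.9
axes [[-0.029, 1.0, -0.001], [1.0, 0.029, 0.0], [0.0, -0.001, -1.0]]
(0.5155, -0.036, 0.09) -> [0.0001 0.0009 0.0651]
disc rel [-0.0349 -0.0354 -0.0117] [ 0.0359  0.0355 -0.002 ]
disc 0
knob 0
rim 156 minmaxmid [ 0.5162 -0.036 ] ext [0.053 0.058] z [0.063 0.067 0.071] mean [ 0.5163 -0.0362  0.0667] circ [ 0.5159 -0.0352] 0.0261
214 scene disc rel [-0.0343 -0.0268 -0.0111] [ 0.0359  0.0379 -0.0044]
```

View pics/s4.png

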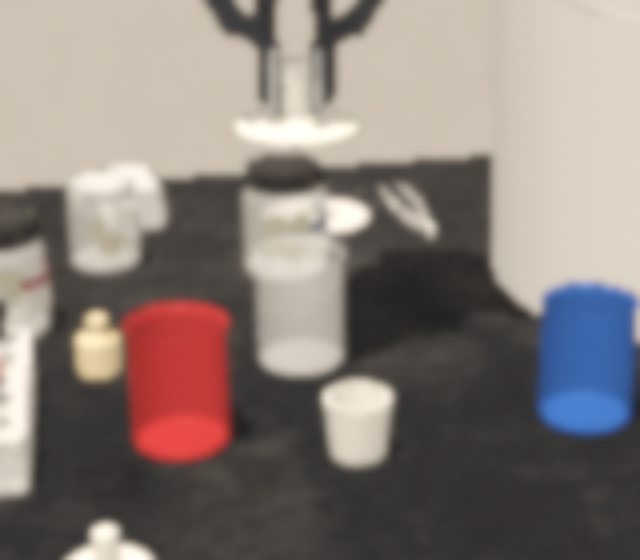

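The cover hangs level above the clear beaker, offset by about 1 mm. I lower it partway and then check.

Request:
drive_tool(
  deltas=[
    [[255,0.001,0.001,0.02,0,0,0],[255,0.001,0.001,0.04,0,0,0],[255,0.001,0.001,0.055,0,0,0],[255,0.001,0.001,0.063,0,0,0],[255,0.001,0.001,0.067,0,0,0],[255,0.001,0.001,0.07,0,0,0],[255,0.001,0.001,0.072,0,0,0],[255,0.001,0.001,0.073,0,0,0],[255,0.001,0.001,0.073,0,0,0]],
  ],
)

```text
clock: 9.12
tcp_pos: [0.516, -0.0357, 0.0824]
orientation: [0.0, 0.697, 0.717, 0.0]
wrist_force: [-0.6, 0.1, -1.0]
finger_gap: 0.0165
grip_force: 48.9
```

Request:
drive_tool(
  deltas=[
    [[255,0,0,0.0007,0,0,0],[255,0,0,0.0014,0,0,0],[255,0,0,0.0014,0,0,0]],
  ],
)

```text
clock: 9.5
tcp_pos: [0.516, -0.0356, 0.0811]
orientation: [0.0, 0.697, 0.717, 0.0]
wrist_force: [-0.4, -0.3, 1.2]
finger_gap: 0.0162
grip_force: 49.1
```

Request:
drive_tool(
  deltas=[
    [[255,0,0,0.0004,0,0,0],[255,0,0,0.0008,0,0,0],[255,0,0,0.0008,0,0,0]],
  ],
)

```text
clock: 9.88
tcp_pos: [0.5162, -0.0356, 0.0809]
orientation: [0.0, 0.697, 0.717, 0.0]
wrist_force: [-2.9, 1.0, 6.0]
finger_gap: 0.0165
grip_force: 49.8
```

```bash
python3 - <<'E'
from h import *
rel()
s=get_state()['tcp_pos']
c=calibration('wrist');p,d=read_camera('wrist');P=pts(c,d)
m=(d>0)&(abs(P[...,2]-s[2]+.007)<.008)&(np.hypot(P[...,0]-s[0],P[...,1]-s[1])<.034)&(P[...,1]>s[1]+.01);Q=P[m]
print(len(Q),np.percentile(Q[:,2],[10,50,90]).round(4)); A=np.c_[Q[:,:2]-s[:2],np.ones(len(Q))];print(np.linalg.lstsq(A,Q[:,2],rcond=None)[0].round(4))
p,d=read_camera('scene');save('s5',cv2.resize(p[120:260,180:340],None,fx=4,fy=4))
E
```

```text
tcp [ 0.5162 -0.0356  0.0809] j [-0.224  0.3   -0.36   0.91  -0.     1.318] F [-2.9  1.   6. ] t 9.88 gap 0.0165 grip 49.8
axes [[-0.029, 1.0, 0.001], [1.0, 0.029, -0.0], [-0.0, 0.001, -1.0]]
4425 [0.0725 0.0733 0.074 ]
[ 0.0006 -0.0124  0.0735]
```

View pics/s5.png

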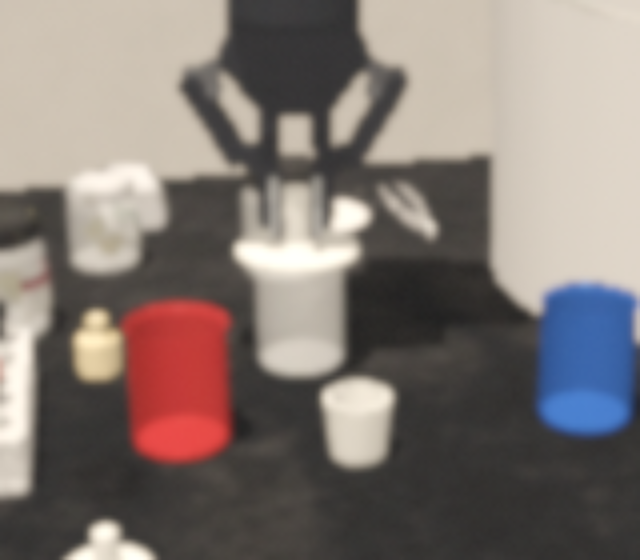

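The cover rests on the rim: 6 N contact force, disc top at about 73.5 mm, and level. Now I release it gently.

Request:
drive_tool(
  deltas=[
    [[215,0,0,0,0,0,0],[208,0,0,0,0,0,0],[204,0,0,0,0,0,0],[200,0,0,0,0,0,0],[195,0,0,0,0,0,0],[188,0,0,0,0,0,0],[175,0,0,0,0,0,0],[150,0,0,0,0,0,0],[110,0,0,0,0,0,0],[60,0,0,0,0,0,0],[20,0,0,0,0,0,0],[20,0,0,0,0,0,0]],
  ],
  newtons=20,
)

```text
clock: 11.48
tcp_pos: [0.5159, -0.0356, 0.0801]
orientation: [0.0, 0.697, 0.717, -0.0]
wrist_force: [-0.3, -0.5, 0.4]
finger_gap: 0.0786
grip_force: 0.0
```

Request:
drive_tool(
  deltas=[
    [[20,0,0,-0.01,0,0,0],[20,0,0,-0.03,0,0,0],[20,0,0,-0.06,0,0,0],[20,0,0,-0.1,0,0,0],[20,0,0,-0.14,0,0,0],[20,0,0,-0.17,0,0,0],[20,-0.03,0,-0.19,0,0,0],[20,-0.06,0,-0.2,0,0,0],[20,-0.06,0,-0.2,0,0,0]],
  ],
)

```text
clock: 12.6
tcp_pos: [0.5182, -0.0972, 0.2816]
orientation: [0.001, 0.698, 0.716, 0.0]
wrist_force: [0.5, 0.1, -0.4]
finger_gap: 0.0782
grip_force: 0.0
```

```bash
python3 - <<'E'
from h import *
rel()
for n in('wrist','scene'):
    c=calibration(n);p,d=read_camera(n);P=pts(c,d)
    r=np.hypot(P[...,0]-.516,P[...,1]+.036)
    m=(d>0)&(r<.045)&(r>.014)&(abs(P[...,2]-.074)<.01);Q=P[m]
    if len(Q)<50: print(n,len(Q));continue
    A=np.c_[Q[:,:2]-[.516,-.036],np.ones(len(Q))]
    print(n,len(Q),'mid',((Q.min(0)+Q.max(0))/2).round(4),np.ptp(Q,axis=0).round(3),'plane',np.linalg.lstsq(A,Q[:,2],rcond=None)[0].round(4),np.median(Q[:,2]))
    if n=='scene': save('s6',cv2.resize(p[120:300,160:360],None,fx=3.3,fy=3.3))
E
```

```text
tcp [ 0.5182 -0.0972  0.2816] j [-0.338  0.208  0.029  1.389 -0.     1.207] F [ 0.5  0.1 -0.4] t 12.6 gap 0.0782 grip 0.0
axes [[-0.026, 1.0, 0.003], [1.0, 0.026, -0.001], [-0.001, 0.003, -1.0]]
wrist 3299 mid [ 0.5164 -0.0358  0.0735] [0.071 0.071 0.006] plane [0.0011 0.0013 0.0732] 0.07320183128073915
scene 247 mid [ 0.5175 -0.0355  0.0704] [0.069 0.074 0.013] plane [ 0.0061 -0.0414  0.074 ] 0.07441637493814351
```

View pics/s6.png

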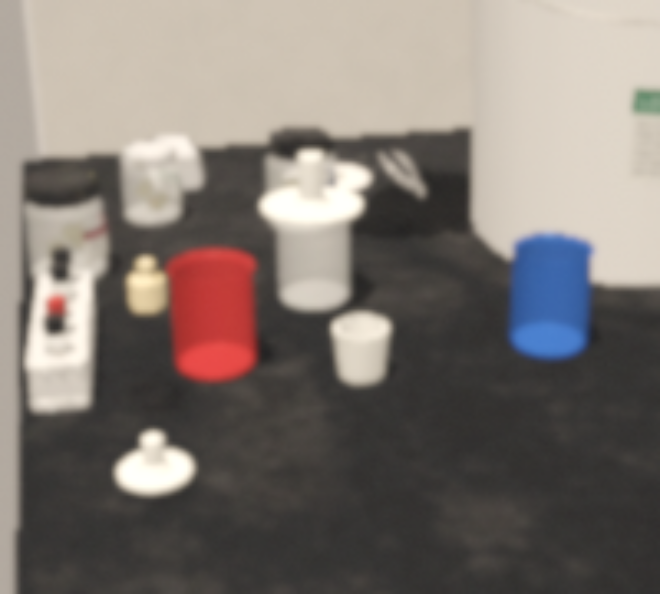

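The cover sits level and centred on the clear beaker (slope about 0.001, disc top at 73 mm), the small cover is untouched, and the gripper is clear.

```bash
python3 -c "
from h import *
print(hand_in())"
```

```text
the job is handed in; nothing more can be done
None
```

I set the larger cover on the clear beaker and let go only once it rested on the rim; the last camera check showed it level, centred and fully down, with the beaker and the small cover where they were, and I handed the job in at about 13 s.

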